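# Close a spring-loaded hand mould and hold it shut

## Task

Close the metal casting mould: fold the narrow hinged leaf of the lower half down flat first, then the wide leaf, whose edge laps over it. Then take the loose upper half by its rib, lower it onto the two dowels and press it fully closed against the lift pins, with no gap left between the halves. Finish while still holding it pressed shut, as the pins push it open when let go; leave the other things on the board where they are.

Things in the scene. Friction and masses are not known exactly. Their poses are not given: they have to be found in the camera images.
- lower_half: Lower half of an aluminium mould, a block 136 (x) x 84 (y) x 30 mm fixed to the board; origin at the centre of its underside, z up. Its flat parting face is 30 mm above the origin. A pocket between x = -31 and +31 mm holds two hinged steel leaves; a 14 mm wide pouring channel cuts the parting face at the +x end. Two round-nosed steel dowels and two spring pins stand up from the parting face.
- thick_dowel (a point): Axis of the 12 mm dowel at the height of the parting face, at (-52, 0, 30) mm in the lower half's frame; the dowel rises 20 mm above it, the last 6 mm tapered.
- thin_dowel (a point): Axis of the 10 mm dowel at the height of the parting face, at (52, 24, 30) mm in the lower half's frame; same height and nose.
- narrow_leaf (a joint): Angle of the narrow leaf (56 mm along x, reaching 33 mm from its hinge, 5.5 mm thick, 50 g): 0 = lying flat in the pocket with its top 1 mm below the parting face, 1.57 = upright, at most 1.9 = leaning outward. Light friction in the hinge: it stands where it is near upright and, pushed inward below about 1 rad, falls shut by itself.
- narrow_leaf_hinge (a point): Middle of the narrow leaf's hinge line, which runs along the lower half's x axis, at (0, 39, 26.3) mm in its frame; the leaf folds toward -y.
- narrow_leaf_edge (a point): Middle of the free edge of the narrow leaf, 33 mm from the hinge; moves with the leaf.
- wide_leaf (a joint): Angle of the wide leaf (56 mm along x, reaching 50 mm from its hinge, 5.5 mm thick, 80 g), same meaning and behaviour as the narrow leaf. Folded, its thin lip lies over the thin tongue of the narrow leaf.
- wide_leaf_hinge (a point): Middle of the wide leaf's hinge line, at (0, -39, 26.3) mm in the lower half's frame; the leaf folds toward +y.
- wide_leaf_edge (a point): Middle of the free edge of the wide leaf, 50 mm from the hinge; moves with the leaf.
- lift_pins (a joint): How far the two spring pins (8 mm diameter, at (-40, 24) and (40, -24) mm on the lower half) are pressed in, m: 0 = standing 6 mm above the parting face, 0.006 = flush. Together they push up with 8 N when standing and 14 N when flush, so the upper half alone does not press them in and must be pushed down by about 10 N.
- upper_half: Loose upper half of the mould, an aluminium plate 136 (x) x 84 (y) x 22 mm, 0.36 to 0.59 kg, lying flat with its rib up; origin at the centre of its underside, z up. On the closed mould its axes agree with those of the lower half and its underside lies on the parting face. A dark round pouring mouth marks its +x end.
- grip_rib (a point): Middle of the top of the grip rib on the upper half, 57 mm above its underside: the rib is 60 mm long (x), 18 mm wide (y) and stands 35 mm above the plate.
- large_hole (a point): Lower mouth of the 13.5 mm through hole for the thick dowel, at (-52, 0, 0) mm in the upper half's frame.
- small_hole (a point): Lower mouth of the 11.5 mm through hole for the thin dowel, at (52, 24, 0) mm in the upper half's frame.
- bob: Bystander: pale felt bob, 32 mm diameter, 12 mm high; origin under its centre.
- bob_b: Bystander: pale felt bob, 24 mm diameter, 18 mm high; origin under its centre.
- bar: Bystander: bar of polish, 29 x 61 x 25 mm; origin under its centre.
- figure_b: Bystander: white metal limb casting, 68 x 144 x 27 mm; origin under its centre.
- jar: Bystander: jar with a screw cap, 54 mm diameter, 77 mm high; origin under its centre.

How it is judged:
On the way, in this order (a step that is already met when the one before it is completed fails the run):
1. the narrow leaf is folded down while the wide leaf still stands (value of joint narrow_leaf below 0.15 rad and value of joint wide_leaf above 0.6 rad), for 0.2 s.
2. then the wide leaf is folded down over it (value of joint each of narrow_leaf, wide_leaf below 0.15 rad), for 0.2 s.
At the end, for the whole second after the job is handed in: Both leaves lie flat (within 0.15 rad); the upper half sits on both dowels (holes within 3 mm of their dowels), level and closed to a gap of less than 2 mm with the lift pins pressed in, at rest, and the gripper's fingers still press on it with more than 4 N (all of step 2 and horizontal distance between large_hole and thick_dowel below 0.003 m and horizontal distance between small_hole and thin_dowel below 0.003 m and z of upper_half in the frame of lower_half below 0.032 m and angle between upper_half's own z axis and vertical below 0.04 rad and value of joint lift_pins above 0.004 m and contact force between the fingers and upper_half above 4 N and linear speed of upper_half below 0.02 m/s); the arm keeps its last pose, push and grip.
It fails at once if a bystander is pushed more than 30 mm from its place (distance of any of bob, bar, figure_b, jar, bob_b from where it was at the start of the episode above 0.03 m).
It also fails if it takes over 58 s, if anything falls off the work surface, if the arm or the gripper's body presses on something with over 40 N, if the wrist force passes 120 N, or if a joint passes its speed limit or range.

## Robot

A 6-joint arm with a two-finger parallel gripper is mounted at the origin on a cart in front of the work surface, level with it; the furniture and walls round the work are solid. World frame = base frame: x ahead of the robot, y to its left, z up, the work surface at z = 0. Lengths are in m, angles in rad, forces in N, time in s.
With the tool pointing down it reaches from about 0.375 to 0.975 m from the base axis. Payload 3.8 kg.
Tool frame: the origin (TCP) lies midway between the tips of the shut fingers; the grasp point (between the pads) lies 19 mm behind it; z points along the fingers, y is the line along which they close (so a half turn about z gives the same grasp; the last joint's range is limited). The gripper opens to 88 mm and grips with 3 to 60 N. Pads are 18 mm wide; open, the fingers measure 123 mm over their backs; the gripper's body (75 mm by 187 mm) begins 45 mm behind the grasp point.
Start: joints at [-1.308, 0.264, 1.604, -0, 1.274, -0.037], TCP at [0.199, -0.645, 0.239] pointing down, gripper open.
Joint ranges: [-2.63, 2.63], [-0.94, 2.18], [0.31, 2.57], [-1.31, 4.45], [0, 2.66], [-2.55, 2.55]. Speed limits (rad/s): [2.57, 2.57, 3.14, 3.14, 3.14, 3.14].

## Interface

Orientations are given as a 3x3 rotation matrix whose columns are the frame's x, y, z axes.
In Python, from rig import move_ptp, move_straight, set_joints, let_go, grasp, dwell, solve_ik, state, read_camera, camera_params, Unreachable, hand_in gives the robot as it stands. The module is installed in compiled form; this text tells all that it offers. Calls block until the motion is done:
- move_ptp(position, orientation): joint-space move of the TCP to a pose.
- move_straight(position, orientation=None, speed=0.15, max_force=None): straight line of the TCP; orientation=None keeps the orientation; speed is the mean speed in m/s. With max_force (N) it stops when the force on the tool has changed by that much, and returns True; else False.
- set_joints(angles): joint-space move.
- let_go() and grasp(force=None): open the fingers fully, or close them until they stop; force is the grip in N (None keeps the last).
- dwell(seconds).
- solve_ik(position, orientation): joint angles nearest the present ones, or None.
- state(): the state.
- read_camera(name): name is "scene" or "top"; returns the picture (420x560x3 uint8, red, green, blue); there is no depth.
- camera_params(name): a dict with "camera_matrix" (3x3 intrinsics, pixels), "k1" (the pictures are not rectified: a ray, as slopes to the right and down, at radius r is drawn at 1 + k1 r^2 times it, then the intrinsics apply), "cam_to_world" (4x4, takes a point from camera to world coordinates). Camera axes: x right, y down, z forward; pixel columns grow to the right and rows downward; lengths in m; the calibration is good to about 2 mm. A picture is of the moment at which its call begins. camera_params takes no time and is no camera call.
A pose or a line that the arm cannot do raises Unreachable and nothing moves.
- hand_in(): hands the job in; it is judged then, once.
The state is a dict: "clock": time; "joints": joint angles; "joint_vel": joint speeds; "joint_torque": joint torques, N m; "eef_pos": TCP position; "orientation": TCP orientation; "ft_force": force on the tool from outside, world axes, zero at the start; "wrist_torque": the same for the moment, N m; "opening": finger opening in m; "grasp_force": force on a finger pad.
Only numpy, scipy, OpenCV 4.12 (cv2) and the standard library are available. Lean on these libraries where they do the work, as an engineer would, in place of code of your own. Each camera call takes 0.05 s, during which the arm holds its last target. There are 200 camera calls.

## Working session

There is one attempt and no reset: what is moved stays moved. The work goes in short steps, each a Python script; the robot and the scene stay as the last script left them, time stands still between calls to the robot, and variables do not carry over. Pictures are saved under pics/ and viewed, at most 10 in all, crops included, and the job is handed in when it is done.

```bash
mkdir -p pics
cat > h.py <<'E'
import numpy as np,cv2
from rig import *
def snap(n,name):
    im=read_camera(n); cv2.imwrite('pics/'+name,im[:,:,::-1]); return im
def ray(n,uv):
    c=camera_params(n);K=np.array(c['camera_matrix']);T=np.array(c['cam_to_world'])
    d=np.linalg.solve(K,[uv[0],uv[1],1.]);p=d[:2].copy()
    for _ in range(30): p=d[:2]/(1+c['k1']*(p@p))
    return T[:3,3],T[:3,:3]@np.array([p[0],p[1],1])
def onz(n,uv,z):
    o,d=ray(n,uv);return o+d*(z-o[2])/d[2]
def tri(uv1,uv2):
    a,d=ray('scene',uv1);b,e=ray('top',uv2)
    s=np.linalg.lstsq(np.c_[d,-e],b-a,rcond=None)[0]
    p=a+d*s[0];q=b+e*s[1];return (p+q)/2,np.linalg.norm(p-q)
def proj(n,P):
    c=camera_params(n);T=np.array(c['cam_to_world']);q=T[:3,:3].T@(np.array(P)-T[:3,3]);p=q[:2]/q[2]
    p=p*(1+c['k1']*(p@p));return (np.array(c['camera_matrix'])@[p[0],p[1],1])[:2]
E
python3 - <<'E'
from h import *
for n in('scene','top'):
    snap(n,n+'0.png');c=camera_params(n);print(n,np.round(c['cam_to_world'],3).tolist(),np.round(c['camera_matrix'],0).tolist(),c['k1'])
print(state()['clock'])
E
```

```text
scene [[-0.635, -0.596, 0.491, 0.062], [-0.772, 0.483, -0.413, 0.602], [0.009, -0.642, -0.767, 0.804], [0.0, 0.0, 0.0, 1.0]] [[534.0, 0.0, 268.0], [0.0, 534.0, 207.0], [0.0, 0.0, 1.0]] -0.11448438980753203
top [[0.011, -0.997, 0.071, 0.457], [-0.999, -0.008, 0.037, 0.187], [-0.037, -0.071, -0.997, 0.909], [0.0, 0.0, 0.0, 1.0]] [[432.0, 0.0, 279.0], [0.0, 432.0, 215.0], [0.0, 0.0, 1.0]] -0.01794041609675296
0.1
```

View pics/scene0.png

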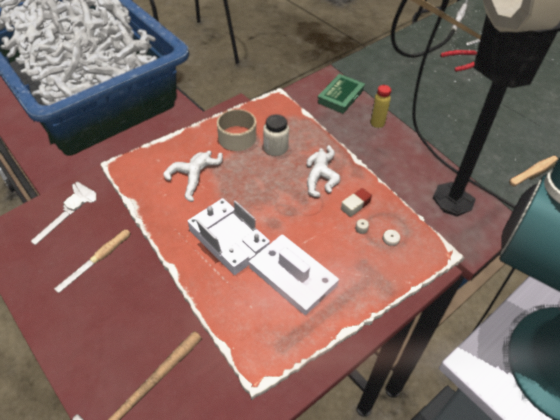

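View pics/top0.png

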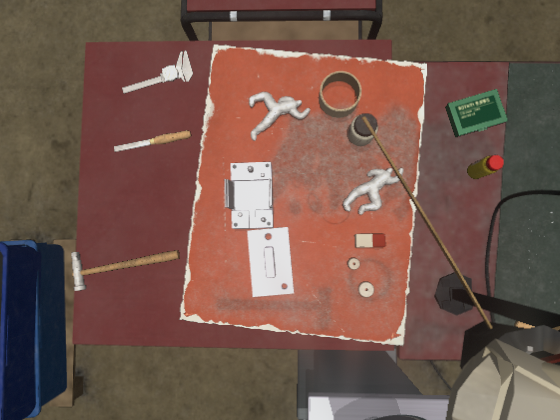

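Scene: the lower half is near (228,235) with the leaves standing, the upper half at (295,270). Top: lower half about (251,195), upper half about (270,262). Bystanders lie to the right. I'll zoom in next.

Run:
```python
import cv2
a=cv2.imread('pics/top0.png')[150:310,210:310];b=cv2.imread('pics/scene0.png')[190:320,180:345]
cv2.imwrite('pics/c1.png',cv2.resize(a,None,fx=3.7,fy=3.7,interpolation=cv2.INTER_CUBIC))
cv2.imwrite('pics/c2.png',cv2.resize(b,None,fx=4.5,fy=4.5,interpolation=cv2.INTER_CUBIC))
```

```text
(no output)
```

View pics/c1.png

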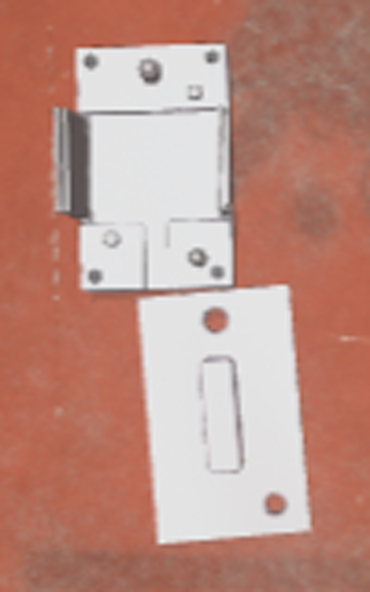

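View pics/c2.png

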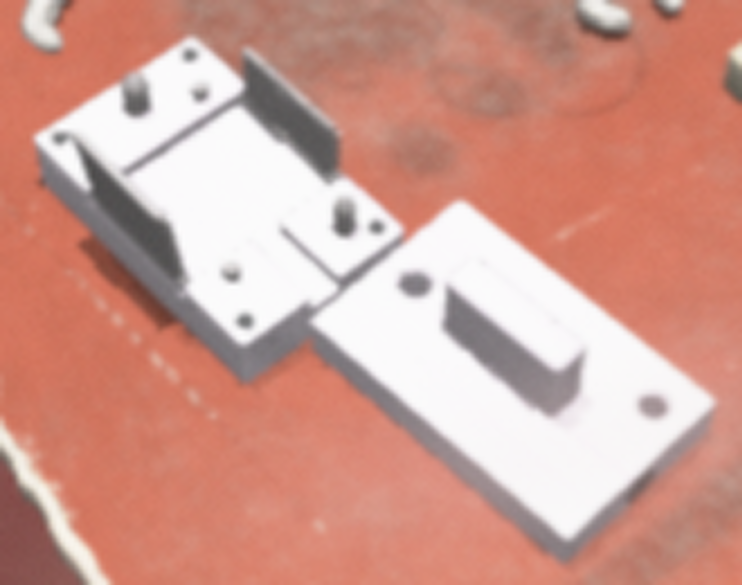

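The crops show that the pouring channel and the thin dowel face the robot, so yaw is about 180° for both halves. The wide leaf is on the left (+y world) and the narrow leaf on the right. In c1 the thick dowel is at (150,70), the thin dowel at (197,257), and the upper-half holes at (215,320) and (275,503). Next I fit the poses from the corners.

```bash
cat > fit.py <<'E'
from h import *
def top(p): return (np.array(p)+.5)/3.7-.5+[210,150]
def sc(p): return (np.array(p)+.5)/4.5-.5+[180,190]
ims={n:cv2.cvtColor(cv2.imread(f'pics/{n}0.png'),cv2.COLOR_BGR2GRAY) for n in('top','scene')}
M=np.array([[-68,-42],[-68,42],[68,42],[68,-42]])/1e3
def rigid(M,W):
    m=M.mean(0);w=W.mean(0);U,S,V=np.linalg.svd((M-m).T@(W-w));R=V.T@np.diag([1,np.linalg.det(V.T@U.T)])@U.T
    t=w-R@m;return R,t,np.linalg.norm(W-(M@R.T+t),axis=1)
if __name__=='__main__':
  P={'low':(.03,[(77,46),(227,44),(233,286),(82,290)],[(35,138),(190,37),(404,229),(245,362)]),
   'up':(.022,[(137,297),(288,287),(311,528),(158,544)],[(310,322),(460,200),(716,402),(567,542)])}
  for k,(z,a,b) in P.items():
    for n,f,q in(('top',top,a),('scene',sc,b)):
      uv=np.array([f(p) for p in q],np.float32)
      W=np.array([onz(n,u,z)[:2] for u in uv]);R,t,r=rigid(M,W)
      print(k,n,np.round(t,4),'yaw',np.degrees(np.arctan2(R[1,0],R[0,0])).round(2),'res mm',(r*1e3).round(1))
  for nm,a,b in(('wide',(62,108),(78,138)),('wide',(70,213),(168,215)),('nar',(220,107),(245,50)),('nar',(229,210),(338,135))):
    print(nm,[np.round(x,4) for x in tri(sc(b),top(a))])
  for nm,a,z in(('thick',(150,70),.05),('thin',(197,257),.05),('large',(215,320),.022),('small',(275,503),.022),('rib',(222,415),.057)): print(nm,onz('top',top(a),z).round(4))
E
python3 fit.py
```

```text
low top [0.5609 0.2776] yaw -177.99 res mm [0.6 0.9 0.2 0.4]
low scene [0.5596 0.2795] yaw -177.52 res mm [2.2 1.6 2.1 5.5]
up top [0.4244 0.2382] yaw -174.19 res mm [0.6 1.7 1.4 0.3]
up scene [0.4246 0.2386] yaw -174.35 res mm [0.3 0.6 0.5 0.8]
wide [array([0.5869, 0.3236, 0.0699]), np.float64(0.0004)]
wide [array([0.5315, 0.3187, 0.0731]), np.float64(0.0029)]
nar [array([0.5897, 0.2402, 0.0587]), np.float64(0.0007)]
nar [array([0.5349, 0.2351, 0.0526]), np.float64(0.0011)]
thick [0.611  0.2789 0.05  ]
thin [0.5092 0.2518 0.05  ]
large [0.4759 0.2434 0.022 ]
small [0.3756 0.2091 0.022 ]
rib [0.4248 0.2369 0.057 ]
```

Run:
```python
from h import *
print(proj('scene',[0,0,0]),proj('scene',[0,0,.3]),proj('top',[.1,-.3,.3]),proj('top',[.05,-.16,.5]))
print(onz('top',(455,293),0),onz('scene',(453,200),0)); print(np.round(state()['orientation'],3).tolist())
# brown line against scene: project possible heights of its two ends
for z in(0,.2,.4,.6,.7): print(z,[ (onz('top',u,z).round(2),proj('scene',onz('top',u,z)).round(0)) for u in((366,120),(428,222),(489,325))])
print(tri((510,25),(470,345)),tri((505,50),(470,335)))
a=cv2.imread('pics/top0.png')[90:420,340:560];b=cv2.imread('pics/scene0.png')[0:230,380:560]
c=np.hstack([cv2.resize(a,(400,600)),cv2.resize(b,(400,511)) if 0 else cv2.copyMakeBorder(cv2.resize(b,(400,511)),0,89,0,0,0)])
cv2.imwrite('pics/c3.png',c)
```

```text
[569.80175879 365.84614761] [674.55128817 263.50868659] [657.31309461 516.93698432] [683.04942686 709.94557827]
[ 0.36310482 -0.14305992  0.        ] [ 0.35568524 -0.13232304  0.        ]
[[0.955, 0.295, -0.001], [0.295, -0.955, 0.002], [0.0, -0.002, -1.0]]
0 [(array([0.73, 0.04, 0.  ]), array([271., 138.])), (array([ 0.51, -0.09,  0.  ]), array([383., 167.])), (array([ 0.3 , -0.21,  0.  ]), array([498., 198.]))]
0.2 [(array([0.67, 0.07, 0.2 ]), array([279.,  83.])), (array([ 0.5 , -0.03,  0.2 ]), array([384., 107.])), (array([ 0.33, -0.12,  0.2 ]), array([491., 134.]))]
0.4 [(array([0.61, 0.1 , 0.4 ]), array([291.,   2.])), (array([0.49, 0.03, 0.4 ]), array([384.,  20.])), (array([ 0.37, -0.04,  0.4 ]), array([479.,  41.]))]
0.6 [(array([0.55, 0.14, 0.6 ]), array([ 310., -125.])), (array([0.47, 0.09, 0.6 ]), array([ 383., -114.])), (array([0.4 , 0.05, 0.6 ]), array([ 456., -102.]))]
0.7 [(array([0.52, 0.15, 0.7 ]), array([ 324., -214.])), (array([0.47, 0.12, 0.7 ]), array([ 380., -208.])), (array([0.42, 0.1 , 0.7 ]), array([ 437., -200.]))]
(array([ 0.34013405, -0.00847277,  0.44654049]), np.float64(0.03774000411501882)) (array([ 0.34191034, -0.02643036,  0.40091689]), np.float64(0.03694232960540947))
```

View pics/c3.png

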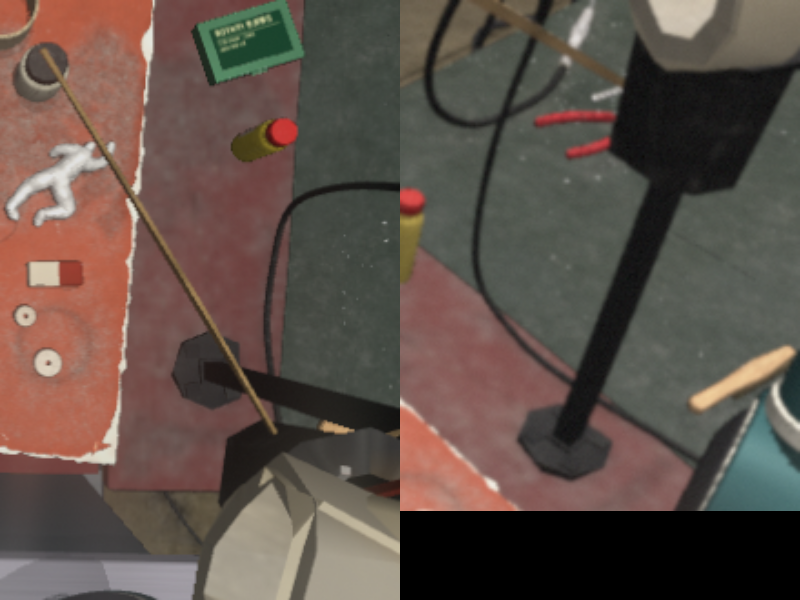

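```bash
cat > obs.py <<'E'
from h import *
def isect(t,s):
    def pl(n,a,b):
        o,d=ray(n,a);_,e=ray(n,b);m=np.cross(d,e);m/=np.linalg.norm(m);return m,m@o
    m1,c1=pl('top',*t);m2,c2=pl('scene',*s)
    def at(z): return np.linalg.solve(np.array([m1[:2],m2[:2]]),[c1-m1[2]*z,c2-m2[2]*z]).round(3)
    return {z:at(z).tolist() for z in(0,.2,.3,.4,.5,.6)}
print('rod',isect([(366,120),(489,325)],[(479,36),(411,0)]))
print('post',isect([(455,293),(556,317)],[(453,196),(486,82)]))
print('box corner',tri((474.5,67.5),(465,330)),tri((476,67),(462,368)),tri((531,83),(462,368)))
print('head',tri((487,8),(448,420)),tri((487,8),(505,348)),tri((500,30),(450,395)))
# kinematics from solve_ik
rows=[];S=state();D=np.array([[1,0,0],[0,-1,0],[0,0,-1.]])
q=[];X=[]
for p in [(.4,.3,.1),(.5,.2,.3),(.6,.3,.05),(.45,-.3,.2),(.7,.2,.15),(.55,.28,.4)]:
    s=solve_ik(list(p),D)
    if s is not None: q.append(s);X.append(p)
q=np.array(q);X=np.array(X);print(q.round(3).tolist())
A=[];b=[]
for s,p in zip(q,X):
    r=np.sqrt(p[0]**2+p[1]**2-.0247**2);a=s[1]+s[2]
    A+= [[1,0,np.sin(s[1]),np.sin(a),np.cos(a)],[0,1,np.cos(s[1]),np.cos(a),-np.sin(a)]];b+=[r,p[2]]
sol=np.linalg.lstsq(np.array(A),b,rcond=None);print('a1,h-Lt,L1,A,B',sol[0].round(4),sol[1])
E
python3 obs.py
```

```text
rod {0: [-0.549, -0.707], 0.2: [-0.1, -0.377], 0.3: [0.124, -0.213], 0.4: [0.348, -0.048], 0.5: [0.572, 0.117], 0.6: [0.796, 0.281]}
post {0: [0.363, -0.143], 0.2: [0.371, -0.127], 0.3: [0.375, -0.12], 0.4: [0.379, -0.112], 0.5: [0.383, -0.105], 0.6: [0.386, -0.097]}
box corner (array([ 0.35605297, -0.02127259,  0.3687054 ]), np.float64(0.0019236723225009463)) (array([0.32932273, 0.00456558, 0.39951168]), np.float64(0.024439117965778093)) (array([ 0.29393644, -0.02905066,  0.37267658]), np.float64(0.042636625520604744))
head (array([0.3146542 , 0.05928504, 0.51222018]), np.float64(0.02359480576811469)) (array([ 0.36044203, -0.02079674,  0.46195856]), np.float64(0.009003348232592284)) (array([0.31305365, 0.03450117, 0.47184171]), np.float64(3.6505071649890025e-05))
[[0.594, 0.066, 2.108, -0.0, 0.967, 2.164], [0.334, -0.029, 1.817, -0.0, 1.354, 1.905], [0.427, 0.421, 1.767, -0.0, 0.954, 1.997], [-0.634, 0.039, 1.935, -0.0, 1.168, 0.937], [0.244, 0.422, 1.562, -0.0, 1.158, 1.815], [0.431, 0.099, 1.506, -0.0, 1.536, 2.001]]
a1,h-Lt,L1,A,B [ 0.     -0.0885  0.512   0.5662  0.0014] [4.77507708e-13]
```

The crop shows a black post at about (0.37,-0.13), a beige head with a black box near (0.32,0,0.45), and a thin rod rising over the board. I need to know whether the head and rod are obstacles or parts of the arm, so I'll make a small test turn and compare pictures.

Run:
```python
from h import *
q=list(state()['joints']);q[0]+=.2;set_joints(q)
print(state()['clock'],state()['ft_force'])
for n in('scene','top'):
    a=cv2.imread(f'pics/{n}0.png').astype(int);b=snap(n,n+'1.png')[:,:,::-1].astype(int)
    m=(abs(a-b).max(2)>25).astype(np.uint8);m=cv2.morphologyEx(m,cv2.MORPH_OPEN,np.ones((3,3)))
    k,l,s,c=cv2.connectedComponentsWithStats(m);print(n,m.sum(),[x.tolist() for x in s[1:] if x[4]>40])
a=cv2.imread('pics/top1.png');b=cv2.imread('pics/scene1.png')
cv2.imwrite('pics/c4.png',np.hstack([cv2.resize(a,(400,300)),cv2.resize(b,(400,300))]))
```

```text
0.7 [-0.1644795  -0.5601989   0.21793122]
scene 6727 [[536, 155, 24, 17, 202], [509, 170, 51, 96, 1389], [505, 216, 55, 91, 2966], [497, 240, 5, 11, 41], [441, 248, 21, 24, 271], [497, 256, 13, 28, 218], [495, 301, 35, 21, 443], [445, 347, 72, 38, 1016], [516, 374, 24, 14, 160]]
top 1112 [[377, 334, 28, 11, 237], [310, 396, 24, 24, 417], [378, 399, 47, 21, 458]]
```

View pics/c4.png

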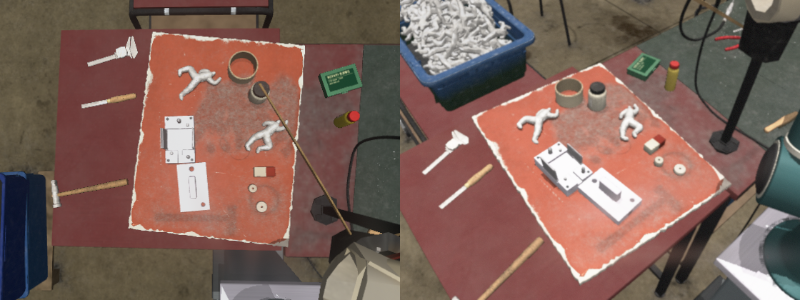

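The head, box and rod did not move, so they are fixed obstacles near azimuth 0–11°. The leaves are still as they were. I'll go past in a tall folded "candle" posture and come down on the far side.

```bash
cat >> h.py <<'E'
def down(yaw):
    c,s=np.cos(np.radians(yaw)),np.sin(np.radians(yaw));return np.array([[c,s,0],[s,-c,0],[0,0,-1.]])
def push(t,sg=-1):
    t=np.radians(t);y=np.array([sg,0,0.]);z=np.array([0,-np.sin(t),-np.cos(t)]);return np.c_[np.cross(y,z),y,z]
E
python3 - <<'E'
from h import *
q1=state()['joints'][0]
set_joints([q1,-.4,.8,0,2.2,.4]);set_joints([.95,-.4,.8,0,2.2,.4]);set_joints([.95,-.4,1.85,0,1.69,.4])
grasp(20)
s=state();print(s['clock'],s['eef_pos'],s['opening'],np.round(s['ft_force'],2))
for sg in(-1,1):
  for p in [(.56,.19,.12),(.56,.19,.046),(.56,.245,.046)]: 
    for t in(20,0):
      q=solve_ik(list(p),push(t,sg));print(sg,p,t,None if q is None else np.round(q,2))
  print(np.round(solve_ik([.56,.37,.055],push(0,sg)),2))
for y in(5.8,-174.2):
  print(np.round(solve_ik([.425,.238,.04],down(y)),2))
E
```

```text
9.1917 [0.19112991 0.31008562 0.44992413] 0.0005359796775860734 [0.04 0.71 0.03]
-1 (0.56, 0.19, 0.12) 20 [ 0.46  0.31  1.81 -0.34  1.2  -2.53]
-1 (0.56, 0.19, 0.12) 0 None
-1 (0.56, 0.19, 0.046) 20 [ 0.46  0.4   1.85 -0.36  1.08 -2.48]
-1 (0.56, 0.19, 0.046) 0 None
-1 (0.56, 0.245, 0.046) 20 [ 0.54  0.44  1.79 -0.33  1.12 -2.43]
-1 (0.56, 0.245, 0.046) 0 NoneTraceback (most recent call last):
  File "<stdin>", line 10, in <module>
    return _wrapfunc(a, 'round', decimals=decimals, out=out)
    return _wrapit(obj, method, *args, **kwds)
    result = getattr(arr, method)(*args, **kwds)
TypeError: unsupported operand type(s) for *: 'NoneType' and 'float'
```

Run:
```python
from h import *
R=push(20,1)
move_ptp([.56,.23,.17],R);print(np.round(state()['joints'],2))
move_ptp([.56,.19,.12],R);move_straight([.56,.19,.046])
f=lambda:(round(state()['clock'],1),np.round(state()['ft_force'],1))
print(f());print(move_straight([.56,.247,.046],speed=.06,max_force=15));print(f(),state()['eef_pos'])
move_straight([.56,.235,.11]);dwell(.2)
a=snap('top','top2.png')[150:250,210:310];b=snap('scene','scene2.png')[180:280,170:300]
cv2.imwrite('pics/c5.png',np.hstack([cv2.resize(a[...,::-1],(350,350)),cv2.resize(b[...,::-1],(440,350))]));print(f())
for y in(5.8,-174.2): print(solve_ik([.425,.238,.04],down(y)))
```

```text
[ 0.52  0.3   1.73 -0.31  1.3   0.63]
(11.9, array([ 0.3,  0.3, -1. ]))
False
(13.0, array([ 0.3, -0.3, -0.6])) [0.55992687 0.24676873 0.0459349 ]
(13.9, array([-0.3, -0. ,  0. ]))
[ 4.59347445e-01  1.29351703e-01  2.17292733e+00 -4.44089210e-16
  8.39313618e-01  1.92891468e+00]
[ 4.59347445e-01  1.29351703e-01  2.17292733e+00 -4.44089210e-16
  8.39313618e-01 -1.21267798e+00]
```

View pics/c5.png

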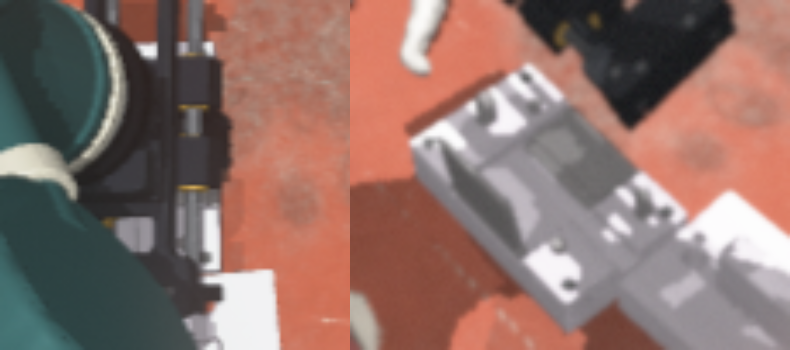

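The narrow leaf is flat (crop 590,155) and the wide leaf still stands (485,195). Next I fold the wide leaf and go to the rib.

Run:
```python
from h import *
f=lambda:(round(state()['clock'],1),np.round(state()['ft_force'],1))
R=push(0,1)
move_straight([.56,.25,.14]);move_ptp([.56,.365,.14],R);move_straight([.56,.365,.055])
print(move_straight([.56,.28,.055],speed=.07,max_force=15),f(),state()['eef_pos'])
move_straight([.56,.29,.13]);
let_go();move_ptp([.425,.238,.14],down(5.8))
b=snap('scene','scene3.png')[180:310,170:340];cv2.imwrite('pics/c6.png',cv2.resize(b,None,fx=4,fy=4)[...,::-1]);print(f(),state()['opening'])
```

```text
False (16.9, array([ 0.7,  0.3, -0.3])) [0.56006447 0.28041296 0.05505775]
(20.2, array([-1., -0.,  0.])) 0.08787562026683012
```

View pics/c6.png

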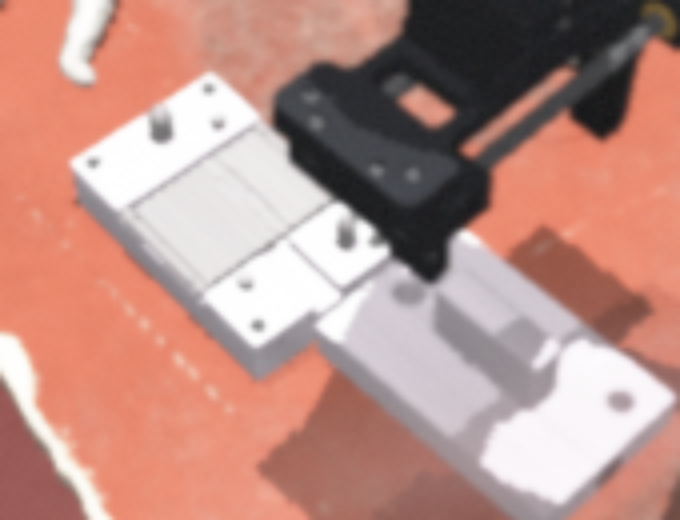

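Both leaves lie flat. The dowel tops are in c6 at (160,113) and (347,222), and the top-face corners are visible. Next: refine the lower half in this view, then grip the rib and lift.

Run:
```python
from fit import *
g=lambda p:(np.array(p)+.5)/4-.5+[170,180]
M5=np.array([[-68,-42],[-68,42],[-52,0],[52,24],[-52,0],[52,24],[-40,24],[40,-24]])/1e3
px=[(72,163),(212,72),(161,110),(347,220),(161,138),(347,246),(218,122),(246,283)];zs=[.03,.03,.05,.05,.03,.03,.036,.036]
W=np.array([onz('scene',g(p),z)[:2] for p,z in zip(px,zs)]);Rr,t,r=rigid(M5,W)
print(t.round(4),np.degrees(np.arctan2(Rr[1,0],Rr[0,0])),(r*1e3).round(1))
T5=np.array([onz('top',top(p),z)[:2] for p,z in(((77,46),.03),((227,44),.03),((150,69),.05),((197,256),.05),((233,286),.03),((82,290),.03),((195,92),.036),((112,239),.036))])
Rr,t,r=rigid(np.array([[-68,-42],[-68,42],[-52,0],[52,24],[68,42],[68,-42],[-40,24],[40,-24]])/1e3,T5)
print(t.round(4),np.degrees(np.arctan2(Rr[1,0],Rr[0,0])),(r*1e3).round(1))
move_straight([.425,.238,.028],speed=.1,max_force=10);print(state()['eef_pos'],np.round(state()['ft_force'],1))
grasp(45);s=state();print(s['opening'],s['grasp_force'],np.round(s['ft_force'],1))
move_straight([.425,.238,.125],speed=.1);s=state();print(s['clock'],s['opening'],s['eef_pos'],np.round(s['ft_force'],1),np.round(s['wrist_torque'],2),np.round(s['joints'],2))
snap('scene','scene4.png')
```

```text
[0.5598 0.279 ] -178.08067862823174 [1.1 1.4 0.7 0.2 1.  0.6 1.8 1.5]
[0.5606 0.2775] -177.98100393530348 [0.9 0.7 1.1 0.3 0.5 0.5 0.3 0.4]
[0.42567058 0.23833669 0.02867964] [-1.   0.  -0.8]
0.017154112551733276 45.00004928559065 [-0.1  2.2  0.5]
23.6833 0.01751763728120964 [0.42431254 0.23765574 0.12414723] [-0.7  0.3 -3.2] [0.05 0.04 0.03] [ 0.46  0.01  2.11 -0.    1.02  1.93]
```

Run:
```python
from h import *
R=down(1.97);x,y=.5609,.2782
def rep(m=''):
    s=state();print(m,round(s['clock'],1),np.round(s['eef_pos'],4),np.round(s['ft_force'],1),np.round(s['wrist_torque'],2),round(s['opening'],4))
move_straight([x,y,.125],R,speed=.1);move_straight([x,y,.092],speed=.1);dwell(.3);rep('hover')
b=snap('scene','scene5.png')[180:310,170:340];cv2.imwrite('pics/c7.png',cv2.resize(b,None,fx=4,fy=4)[...,::-1])
print(move_straight([x,y,.066],speed=.025,max_force=7));rep('low')
```

```text
hover 26.1 [0.5615 0.2784 0.0928] [ 0.3 -0.6 -4.6] [ 0.   -0.03 -0.01] 0.0174
False
low 27.3 [0.5612 0.2789 0.0662] [ 0.1  4.7 -3.1] [ 1.08 -0.07  0.14] 0.0179
```

View pics/c7.png

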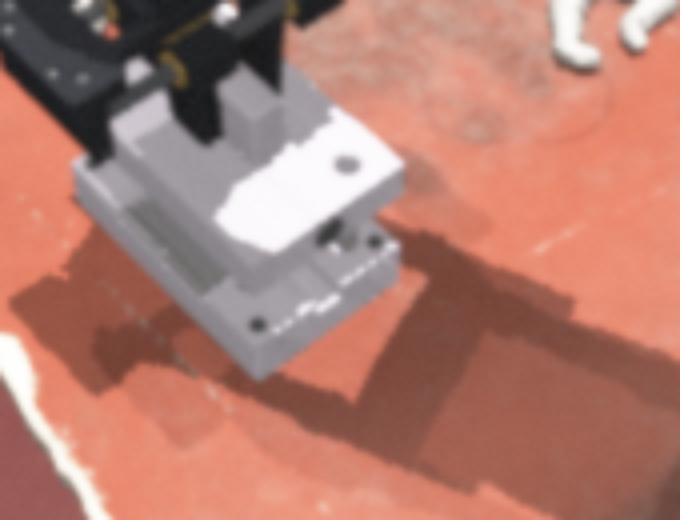

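The hover view shows the plate above the lower half, with the hole at (347,163) in line with the thin dowel. Then the plate dropped about 12 mm onto the dowels, with a small +y side load. I'll ease y and press.

Run:
```python
from h import *
def rep(m=''):
    s=state();print(m,round(s['clock'],1),np.round(s['eef_pos'],4),np.round(s['ft_force'],1),np.round(s['wrist_torque'],2),round(s['opening'],4),round(s['grasp_force'],1))
grasp(60)
move_straight([.5612,.2795,.066],speed=.02);rep('nudge')
print(move_straight([.5612,.2795,.050],speed=.02,max_force=25));dwell(.4);rep('pressed')
snap('scene','scene6.png')
```

```text
nudge 27.8 [0.5611 0.2792 0.0659] [-0.2  1.7 -2.8] [ 0.37 -0.06  0.11] 0.0172 60.0
True
pressed 28.7 [0.5614 0.2794 0.0589] [-2.3 -1.1  8.8] [-0.22  0.37  0.13] 0.0173 60.0
```

Run:
```python
from h import *
def rep(m=''):
    s=state();print(m,round(s['clock'],1),np.round(s['eef_pos'],4),np.round(s['ft_force'],1),np.round(s['wrist_torque'],2),round(s['opening'],4),round(s['grasp_force'],1))
p=state()['eef_pos']
for z in(.0575,.056,.0545):
    print(move_straight([p[0],p[1],z],speed=.01,max_force=20));dwell(.3);rep(z)
    if state()['ft_force'][2]>22: break
b=snap('scene','scene7.png')[180:310,170:340];cv2.imwrite('pics/c8.png',cv2.resize(b,None,fx=4,fy=4)[...,::-1])
```

```text
False
0.0575 29.4 [0.5615 0.2794 0.0593] [-3.7 -0.2  9. ] [-0.09  0.74  0.06] 0.0176 60.0
False
0.056 30.0 [0.5615 0.2793 0.0582] [-6.6 -0.8 10.7] [-0.16  0.91  0.1 ] 0.0176 60.0
False
0.0545 30.6 [0.5614 0.2793 0.058 ] [-9.2 -2.2 18.2] [-0.37  1.39  0.12] 0.0175 60.0
```

View pics/c8.png

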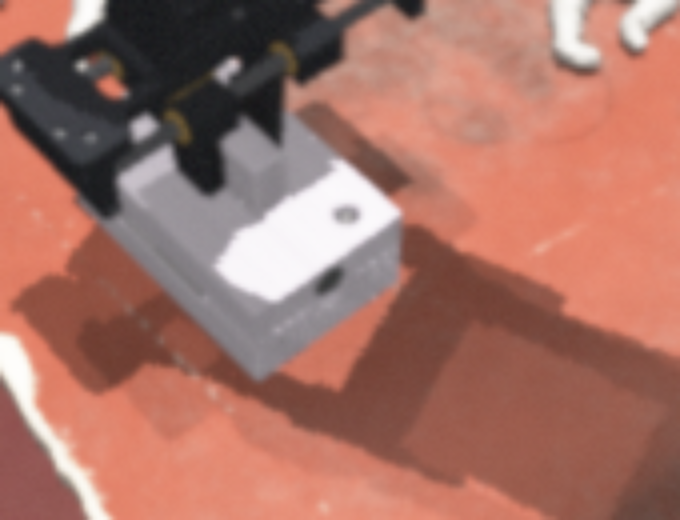

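The plate sits flush, with the thin dowel visible in its hole at (347,214) and no gap in view. Height has stalled while the force rises, so it has bottomed out. I'll ease the x load slightly and hand in.

Run:
```python
from h import *
move_straight([.5606,.2791,.0542],speed=.01);dwell(.4);s=state();print(s['clock'],s['eef_pos'],np.round(s['ft_force'],1),np.round(s['wrist_torque'],2),s['grasp_force'])
if s['ft_force'][2]>8: print(hand_in())
```

```text
31.2833 [0.56138562 0.27927227 0.05796183] [-8.  -1.7 17.8] [-0.31  1.06  0.03] 60.00309677794576
the job is handed in; nothing more can be done
None
```

The job is handed in: narrow leaf folded, then wide leaf, and the upper half is on both dowels, still gripped and pressed down at about 18 N with no gap visible; the judge's result was not returned.

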